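# Lock the swing arm with its quick-release pin

### The arm

A 7-joint arm with a two-finger parallel gripper is mounted at the origin on a cart in front of the work surface, level with it; the furniture and walls round the work are solid. World frame = base frame: x ahead of the robot, y to its left, z up, the work surface at z = 0. Lengths are in m, angles in rad, forces in N, time in s.
With the tool pointing down it reaches from about 0.35 to 0.9 m from the base axis. Payload 8.1 kg.
Tool frame: the origin (TCP) lies between the finger pads; the fingertips stand ahead of it and the grasp point (between the pads) is the TCP (arm.nose_length is the z of the fingertips in the tool frame, in m); z points along the fingers, y is the line along which they close (so a half turn about z gives the same grasp; the last joint's range is limited). The gripper opens to 92 mm and grips with 3 to 60 N. Pads are 19 mm wide; open, the fingers measure 130 mm over their backs; the gripper's body (75 mm by 190 mm) begins 47 mm behind the grasp point.
Start: joints at [-1.242, 0.434, 0.025, 1.573, -0.012, 1.134, -0.075], TCP at [0.262, 0.568, 0.246] pointing down, gripper open.
Joint ranges: [-2.62, 2.62], [-0.44, 2.09], [-1.27, 1.32], [0.08, 2.57], [-1.32, 4.46], [0.12, 2], [-2.74, 2.74]. Speed limits (rad/s): [2.22, 2.22, 3.01, 3.01, 3.14, 3.14, 3.14].

### API

Orientations are given as a rotation vector (axis times angle).
In Python, from cell import sensors, optics, arm gives the robot as it stands.
- The arm moves only by the tool arm_command, never from a script. Its argument "deltas" is one flat list of numbers, 7 for each row, row after row: the turn, a rotation vector about the world's x, y, z as a fraction of full scale, then the shift along the world's x, y, z as a fraction of full scale, then the finger opening in mm, from 0 to 91.8. In form: [wx, wy, wz, dx, dy, dz, fingers, wx, wy, wz, dx, dy, dz, fingers, ...]. A call has 1 to 20 rows; each row is the pose to reach, as a shift and turn from the pose commanded when the call began; what a row does not reach only later rows make up. Full scale, the value 1, is 1 m for a shift and 90 degrees for a turn. A row lasts 1/10 s, in which the tool goes at most 50 mm and 8.59 degrees, less where a joint would pass 70% of its speed; a pose out of reach is approached as far as the arm can. A call with a number of a shift or a turn outside -1 to 1 is refused whole. A call with a gripper value outside its range is refused whole. The fingers move at their own pace and stop on an object; "force" is the grip in N (left out, the last holds). Time passes only in rows, so rows that repeat a pose let the fingers close. It gives the time, the measured TCP pose, the force, the opening and the grip force at its end, in the units of the state.
- sensors.observe(): the state, without advancing time (a new reading comes with each control period).
- optics.get_image(name): name is "scene" or "top" or "wrist"; returns the picture (384x512x3 uint8, blue, green, red); there is no depth.
- optics.calibration(name): a dict with "camera_matrix" (3x3 intrinsics, pixels), "rvec" (rotation vector, rad) and "tvec" (3), from world to camera coordinates, as OpenCV has them. Camera axes: x right, y down, z forward; pixel columns grow to the right and rows downward; lengths in m; the calibration is good to about 2 mm. A picture is of the moment at which its call begins: read the wrist's pose just before it. calibration takes no time and is no camera call; for the wrist camera it gives the pose at the moment of the call.
- arm.sign_off(): hands the job in; it is judged then, once.
The state is a dict: "clock": time; "joints": joint angles; "dq": joint speeds; "joint_efforts": joint torques, N m; "position": TCP position; "ee_rot": TCP orientation; "force": force on the tool from outside, world axes, zero at the start; "ft_torque": the same for the moment, N m; "width": opening from 0.0 (shut) to 1.0 (fully open); "gripper_force": force on a finger pad.
Only numpy, scipy, OpenCV 4.12 (cv2) and the standard library are available. Lean on these libraries where they do the work, as an engineer would, in place of code of your own. Each camera call takes 0.05 s, during which the arm holds its last target. There are 200 camera calls.

### The job

The swing arm of the little bench support sits ready in its clevis. Take the long quick-release pin out of the pin stand by pinching its two side buttons, and, holding them in, put it straight down through the aligned holes of the clevis and arm until its flange sits on the clevis; then let go so that the buttons spring out and the pin locks. Leave the short pin in the stand.

Things in the scene. Friction and masses are not known exactly. Their poses are not given: they have to be found in the camera images.
- lock_pin: The long quick-release pin, 109 mm tall, 0.16 kg, upright in a slot of the pin stand. Origin at its nose tip, z up the shaft. Steel shaft 16 mm thick, lowest 14 mm tapering to 6 mm; 36 mm round flange at z = 63 to 67 mm rests on the stand; above it the grey head. Square steel dogs at z = 16 to 28 mm stand out along y to 36 mm overall, flush with the shaft when the buttons are in.
- lock_pin_grip (a point): Middle of the long pin's head and buttons, 91 mm above its nose tip; axes as the pin's. Grey head 30 mm (x) by 28 mm (y), from 24 mm below to 18 mm above this point. Black buttons 20 mm wide, 28 mm high stand out 10 mm on the +y and -y faces: 48 mm over both, 28 mm pinched flush. Pinch from above with the fingers closing along y.
- short_pin: Bystander pin in the stand's other slot, similar but too short: 74 mm tall, head only 24 x 22 x 28 mm. Origin at its nose tip, z up. It stays. The stand is an aluminium bridge 160 x 74 mm, 78 mm high, with two 22 x 50 mm slots 76 mm apart along the pins' x; either pin may be in either slot. A pin is lifted straight up, the long one by over 63 mm to clear it.
- clevis_hole (a point): Centre of the hole's mouth on top of the fixed clevis, 78 mm above the bench; z up, x along the steel arm to its pivot 155 mm off. Aligned round 25 mm holes pass plate, arm and lower plate (underside 30 mm below here, open beneath). Home, the flange sits on top and the nose is 63 mm below here; any turn about z. The arm's bare spare hole 70 mm along +x is wrong.
- lock_pin_button (a joint): How far the long pin's buttons are pressed, m: 0 out (dogs out, locked), 0.010 fully in (dogs drawn in). Both buttons move together. Springs: each needs 1.4 N to start and 3.4 N at full press; a grip of 15 to 25 N holds them in and carries the pin. Dogs left out are square-edged and cannot enter the holes.
Mind the look-alikes: they are no part of the job. Leave any orange or yellow look-alike of the lock_pin alone.

How it is judged:
On the way:
1. the long pin's nose is 15 to 55 mm down the clevis hole with its buttons held in (value of joint lock_pin_button above 0.006 m and horizontal distance between lock_pin and clevis_hole below 0.014 m and z of lock_pin in the frame of clevis_hole between -0.055 and -0.015 m), for 0.05 s.
At the end, for the whole second after the job is handed in: The long pin is home in the clevis: nose within 12 mm sideways of the hole's axis and at least 60 mm below its mouth, shaft within 0.12 rad of vertical, buttons out (less than 3 mm pressed), at rest; the short pin is within 25 mm of where it stood (horizontal distance between lock_pin and clevis_hole below 0.012 m and z of lock_pin in the frame of clevis_hole below -0.06 m and angle between lock_pin's own z axis and vertical below 0.12 rad and value of joint lock_pin_button below 0.003 m and linear speed of lock_pin below 0.02 m/s and distance of short_pin from where it was at the start of the episode below 0.025 m); the robot touches nothing.
It also fails if it takes over 48 s, if anything falls off the work surface, if the arm or the gripper's body presses on something with over 40 N, if the wrist force passes 120 N, or if a joint passes its speed limit or range.

## Working session

There is one attempt and no reset: what is moved stays moved. The work goes in short steps, Python scripts to look and compute and a tool call to move; the robot and the scene stay as the last step left them, time stands still between calls to the robot, and variables do not carry over. Pictures are saved under pics/ and viewed, at most 10 in all, crops included, and the job is handed in when it is done.

Besides the shell and the picture viewer there is one more tool, called after "Call:" as name(argument=value, ...) on one line, values as JSON. arm_command: Moves the arm, as the interface text tells. Its arguments: {"type":"object","properties":{"deltas":{"type":"array","items":{"type":"number"}},"force":{"type":"number"}},"required":["deltas"]}

```bash
mkdir -p pics
cat > h.py <<'E'
import numpy as np, cv2
from cell import sensors, optics, arm
def cal(n):
    c=optics.calibration(n); K=np.array(c["camera_matrix"],float); R=cv2.Rodrigues(np.array(c["rvec"],float))[0]; t=np.array(c["tvec"],float).ravel()
    return K,R,t
def ray(c,u,v,z):
    K,R,t=c; d=R.T@np.linalg.solve(K,[u,v,1.]); o=-R.T@t
    return o+d*(z-o[2])/d[2]
def proj(c,p):
    K,R,t=c; q=K@(R@np.asarray(p)+t); return q[:2]/q[2]
E
python3 - <<'E'
from h import *
for n in ("scene","top"):
    i=optics.get_image(n); cv2.imwrite(f"pics/{n}0.png",i); c=cal(n); print(n,-c[1].T@c[2])
a=cv2.imread("pics/scene0.png");b=cv2.imread("pics/top0.png")
s=sensors.observe(); print(s["clock"],s["position"],s["ee_rot"],arm.nose_length)
E
```

```text
scene [-0.14182429 -0.37502188  0.55815665]
top [ 0.27208431 -0.07589922  1.22058103]
0.1 [0.26141813 0.56723295 0.24503014] [-6.73086974e-01 -3.06845645e+00  2.18570313e-03] 0.019
```

View pics/scene0.png

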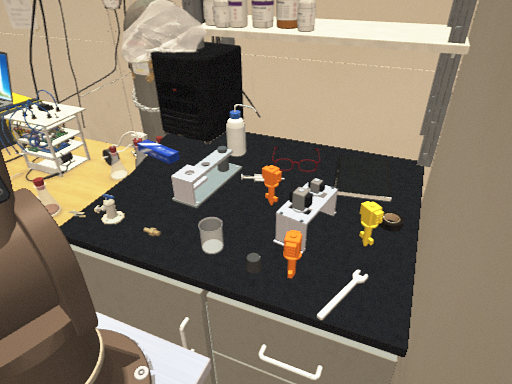

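View pics/top0.png

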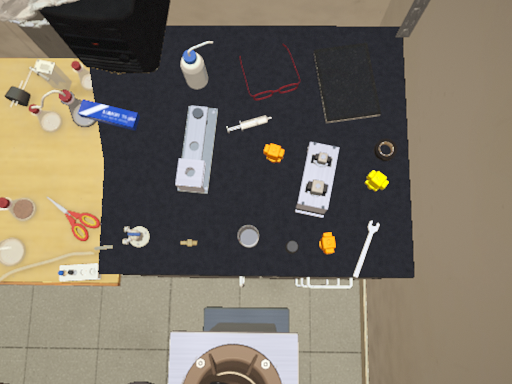

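The scene shows the stand with two grey-headed pins at about (302,201) and (318,186), orange and yellow look-alikes at (272,183), (293,252) and (371,220), and the clevis bench at (207,175). In the top view the stand is at (318,180), with a larger head at (317,188) and a smaller one at (323,158). The clevis hole is at (190,172), the spare hole at (194,146) and the pivot at (198,113).

Run:
```python
from h import *
b=cv2.imread("pics/top0.png");a=cv2.imread("pics/scene0.png")
x=cv2.resize(b[95:225,165:350],None,fx=4,fy=4,interpolation=cv2.INTER_CUBIC)[:,:,:]
x=cv2.resize(b[95:220,170:345],None,fx=4.5,fy=4.5,interpolation=cv2.INTER_CUBIC)
cv2.imwrite("pics/topc.png",x[:600,:800])
c=cal("top")
for n,u,v,z in (("big",317,188,.12),("small",323,158,.09),("hole",190,172,.078),("pivot",198,113,.078),("spare",194,146,.06)): print(n,ray(c,u,v,z))
s=cal("scene")
for n,u,v,z in (("big",302,201,.12),): print(n,ray(s,u,v,z))
```

```text
big [ 0.49296064 -0.19776363  0.12      ]
small [ 0.57428011 -0.21665308  0.09      ]
hole [0.53882675 0.11128739 0.078     ]
pivot [0.69270796 0.09700715 0.078     ]
spare [0.61098285 0.10672155 0.06      ]
big [ 0.46739255 -0.2117739   0.12      ]
```

View pics/topc.png

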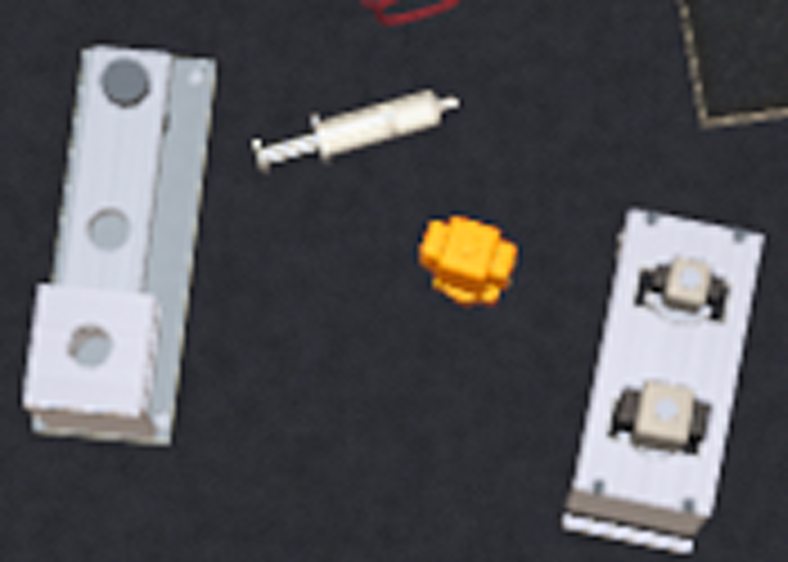

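Possible mistakes, in the top view: orange at (274,152) and (328,243), yellow at (376,181), and the short pin at (323,158), whose head is smaller. I choose the larger, taller grey head at about (318,186), and the crop confirms it. The clevis hole is at (190,172). Next I move above the clevis and take one look on the way.

Call:
arm_command(deltas=[0,0,0.167,0.24,-0.46,0.05,91,0,0,0.167,0.24,-0.46,0.05,91,0,0,0.167,0.24,-0.46,0.05,91,0,0,0.167,0.24,-0.46,0.05,91,0,0,0.167,0.24,-0.46,0.05,91,0,0,0.167,0.24,-0.46,0.05,91,0,0,0.167,0.24,-0.46,0.05,91,0,0,0.167,0.24,-0.46,0.05,91,0,0,0.167,0.24,-0.46,0.05,91,0,0,0.167,0.24,-0.46,0.05,91,0,0,0.167,0.24,-0.46,0.05,91,0,0,0.167,0.24,-0.46,0.05,91,0,0,0.167,0.24,-0.46,0.05,91,0,0,0.167,0.24,-0.46,0.05,91])

```text
clock: 1.5
position: [0.5009, 0.109, 0.2954]
ee_rot: [-0.263, -3.13, -0.0]
force: [-0.7, -0.5, 0.3]
width: 0.99
gripper_force: 0.0
```

Run:
```python
from h import *
s=sensors.observe(); print(s["clock"],s["position"],s["ee_rot"],s["joints"])
c=cal("wrist"); i=optics.get_image("wrist"); cv2.imwrite("pics/w1.png",i); np.savez("w1.npz",K=c[0],R=c[1],t=c[2])
print(-c[1].T@c[2], proj(c,[.539,.111,.078]))
```

```text
1.5 [0.50089379 0.10902468 0.29537467] [-2.62761045e-01 -3.12964062e+00 -4.62416480e-04] [-0.49176967  0.20764308  0.21125521  1.78104917 -0.04786738  1.15858236
  1.13757233]
[0.42655883 0.12263414 0.43449315] [257.28802848 195.12161393]
```

View pics/w1.png

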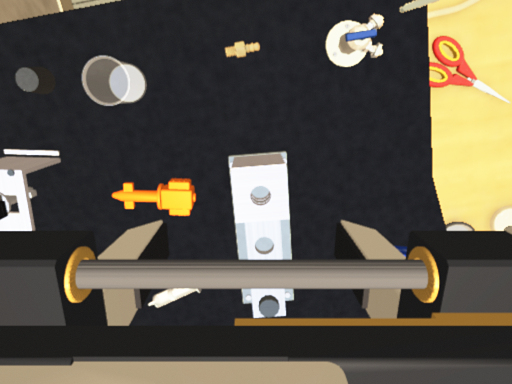

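The wrist view shows the clevis hole at about (260,193), the spare hole at (264,245) and the pivot at (268,303). The orange look-alike is at (165,196). I measure the hole and move towards the pin stand.

Run:
```python
from h import *
w=np.load("w1.npz"); c=(w["K"],w["R"],w["t"]); i=cv2.imread("pics/w1.png")
g=cv2.cvtColor(i,cv2.COLOR_BGR2GRAY)[175:212,240:282]
print(g[::2,::2])
for th in (200,215,225):
    m=(g<th).astype(np.uint8)
    for k in cv2.findContours(m,cv2.RETR_LIST,cv2.CHAIN_APPROX_NONE)[0]:
        if 60<cv2.contourArea(k)<600:
            e=cv2.fitEllipse(k); u,v=e[0][0]+240,e[0][1]+175; print(th,u,v,e[1],ray(c,u,v,.078))
```

```text
[[251 250 250 250 250 250 250 250 250 250 250 250 250 250 249 249 249 249
  249 249 249]
 [250 250 250 250 250 250 250 250 250 249 249 249 249 249 249 249 249 249
  249 249 249]
 [250 251 250 251 250 250 250 250 250 250 250 250 250 250 250 249 250 250
  250 250 250]
 [251 251 251 250 250 250 251 251 251 251 251 251 251 251 251 251 251 251
  251 251 250]
 [252 252 252 252 252 251 251 251 251 251 251 251 251 251 251 251 251 251
  251 251 250]
 [252 252 252 252 252 252 252 252 252 249 246 246 251 251 250 250 250 250
  250 250 250]
 [251 251 251 251 251 251 251 243 214 211 211 211 217 242 251 250 250 250
  250 250 250]
 [251 251 251 251 251 251 238 210 209 209 209 209 211 212 236 251 250 250
  250 250 250]
 [251 251 251 251 251 249 213 210 209 208 209 210 211 212 204 242 250 250
  250 250 250]
 [251 251 251 251 251 230 203 212 210 208 209 211 212 213 169 201 251 250
  250 250 250]
 [250 250 250 250 251 202 176 201 210 210 210 212 212 189 158 192 251 250
  250 249 249]
 [252 251 251 251 251 217 176 174 183 195 198 189 163 165 147 192 252 251
  251 251 251]
 [251 251 251 251 252 249 185 15
[... 241 characters left out ...]
251 251 251 251 251 251 252 245 224 208 228 246 251 250 250 250 250
  250 250 250]
 [252 251 251 251 251 251 251 251 251 251 251 251 250 250 250 250 250 250
  250 250 250]
 [251 251 251 251 251 251 251 251 251 250 251 251 250 250 250 250 250 250
  250 250 250]
 [251 251 251 251 251 251 251 251 251 251 251 251 251 251 251 251 250 250
  250 250 250]]
200 260.4083595275879 197.66497421264648 (13.449636459350586, 19.084453582763672) [0.54272933 0.11412716 0.078     ]
215 260.17346954345703 195.71114540100098 (17.700471878051758, 19.7303524017334) [0.54028992 0.11423979 0.078     ]
225 260.1243648529053 195.49954986572266 (18.487958908081055, 19.846538543701172) [0.54002159 0.11422442 0.078     ]
```

Call:
arm_command(deltas=[0,0,0,-0.06,-0.3,0,91,0,0,0,-0.06,-0.3,0,91,0,0,0,-0.06,-0.3,0,91,0,0,0,-0.06,-0.3,0,91,0,0,0,-0.06,-0.3,0,91,0,0,0,-0.06,-0.3,0,91,0,0,0,-0.06,-0.3,0,91,0,0,0,-0.06,-0.3,0,91,0,0,0,-0.06,-0.3,0,91,0,0,0,-0.06,-0.3,0,91])

```text
clock: 2.55
position: [0.4422, -0.1902, 0.2956]
ee_rot: [-0.26, -3.13, -0.001]
force: [-0.2, -0.3, 0.5]
width: 0.994
gripper_force: 0.0
```

Run:
```python
from h import *
s=sensors.observe(); print(s["clock"],s["position"],s["ee_rot"])
c=cal("wrist"); i=optics.get_image("wrist"); cv2.imwrite("pics/w2.png",i); np.savez("w2.npz",K=c[0],R=c[1],t=c[2])
p=proj(c,[.49,-.198,.12]); print(p)
u,v=int(p[0]),int(p[1]); cv2.imwrite("pics/w2c.png",cv2.resize(i[max(v-90,0):v+60,max(0,u-100):u+100],None,fx=4,fy=4,interpolation=cv2.INTER_CUBIC)); print(max(0,u-100),max(v-90,0))
```

```text
2.55 [ 0.44223782 -0.19020695  0.29555453] [-2.60375220e-01 -3.13043119e+00 -1.08896679e-03]
[250.31098072 216.86333214]
150 126
```

View pics/w2c.png

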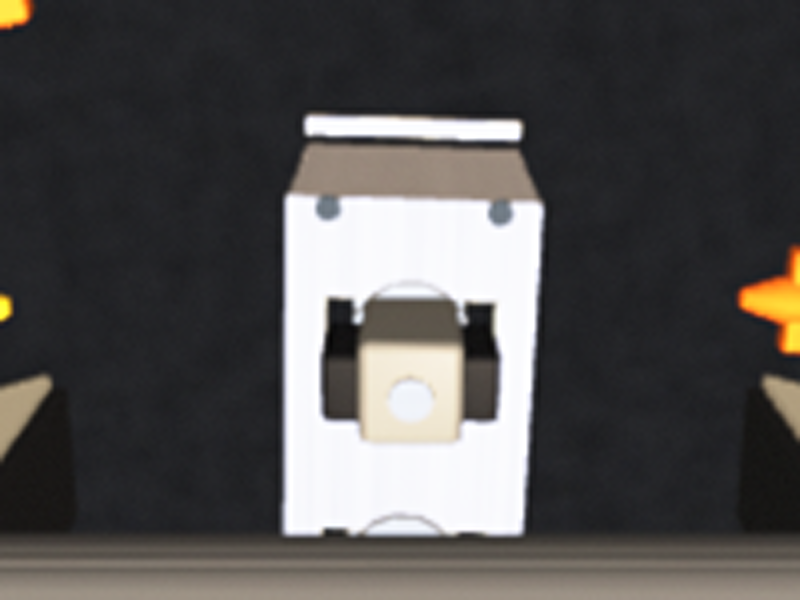

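The close crop confirms the long pin. Its head top spans (360..463, 342..442) in the crop, with centre (411,393) and buttons on both sides. I now compute its position and yaw.

Run:
```python
from h import *
w=np.load("w2.npz"); c=(w["K"],w["R"],w["t"])
f=lambda x,y,z: ray(c,150+x/4,126+y/4,z)
C=f(411,392.5,.124); print("head",C,f(410,400,.124))
print([np.round(f(x,y,.124),4) for x,y in((361,342),(463,342),(360,442),(462,442))])
def yaw(a,b): d=a-b; return np.degrees(np.arctan2(-d[0],d[1])),np.linalg.norm(d)
for (a,b,z) in (((323,419),(498,419),.120),((360,441),(461,441),.124),((287,195),(543,203),.078)):
    A,B=f(*a,z),f(*b,z); print(yaw(A,B) if A[1]>B[1] else yaw(B,A))
s=sensors.observe(); T=cv2.Rodrigues(np.array(s["ee_rot"]))[0]; print("tool y",T[:,1], np.degrees(np.arctan2(-T[0,1],T[1,1])),"tool z",T[:,2],s["position"])
```

```text
head [ 0.49696917 -0.19655579  0.124     ] [ 0.49903424 -0.19716803  0.124     ]
[array([ 0.4808, -0.2071,  0.124 ]), array([ 0.4852, -0.1808,  0.124 ]), array([ 0.5088, -0.2123,  0.124 ]), array([ 0.5133, -0.1855,  0.124 ])]
(np.float64(-9.55738758714834), np.float64(0.04710712516310094))
(np.float64(-9.558385123491307), np.float64(0.026983166964212536))
(np.float64(-11.392037137014825), np.float64(0.07426876630772024))
tool y [1.65407300e-01 9.86225214e-01 5.02428249e-04] -9.520897348560794 tool z [-1.52055966e-04  5.34948134e-04 -9.99999845e-01] [ 0.4422046  -0.19045591  0.2956114 ]
```

Call:
arm_command(deltas=[0,0,0,0.025,-0.003,-0.04,91,0,0,0,0.05,-0.006,-0.08,91,0,0,0,0.055,-0.006,-0.1,91,0,0,0,0.055,-0.006,-0.12,91,0,0,0,0.055,-0.006,-0.14,91,0,0,0,0.055,-0.006,-0.16,91,0,0,0,0.055,-0.006,-0.175,91,0,0,0,0.055,-0.006,-0.188,91,0,0,0,0.055,-0.006,-0.188,91,0,0,0,0.055,-0.006,-0.188,91,0,0,0,0.055,-0.006,-0.188,91])

```text
clock: 3.7
position: [0.4972, -0.1984, 0.1085]
ee_rot: [0.265, 3.129, -0.0]
force: [0.6, 0.2, 0.4]
width: 0.989
gripper_force: 0.0
```

Call:
arm_command(deltas=[0,0,0,0,0,0,70,0,0,0,0,0,0,56,0,0,0,0,0,0,45,0,0,0,0,0,0,35,0,0,0,0,0,0,25,0,0,0,0,0,0,20,0,0,0,0,0,0,20,0,0,0,0,0,0,20,0,0,0,0,0,0,20,0,0,0,0,0,0,20,0,0,0,0,0,0,20,0,0,0,0,0,0,20], force=20)

```text
clock: 4.9
position: [0.4966, -0.1983, 0.1078]
ee_rot: [0.266, 3.13, 0.0]
force: [-0.4, 0.4, 1.8]
width: 0.302
gripper_force: 20.0
```

The opening is 27.8 mm, so both buttons are pinched flush. Now I lift straight up.

Call:
arm_command(deltas=[0,0,0,0,0,0.01,20,0,0,0,0,0,0.025,20,0,0,0,0,0,0.04,20,0,0,0,0,0,0.055,20,0,0,0,0,0,0.07,20,0,0,0,0,0,0.085,20,0,0,0,0,0,0.1,20,0,0,0,0,0,0.115,20,0,0,0,0,0,0.12,20,0,0,0,0,0,0.12,20], force=20)

```text
clock: 5.9
position: [0.4968, -0.1985, 0.2285]
ee_rot: [0.266, 3.129, -0.0]
force: [0.2, 0.6, -1.2]
width: 0.304
gripper_force: 20.0
```

Run:
```python
from h import *
s=sensors.observe(); print(s["clock"],s["position"],s["width"]*92,s["gripper_force"],s["force"])
i=optics.get_image("scene"); p=proj(cal("scene"),np.array(s["position"])); print(p)
u,v=map(int,p); u0,v0=max(0,u-75),max(0,v-60)
cv2.imwrite("pics/s2.png",cv2.resize(i[v0:v0+125,u0:u0+150],None,fx=4,fy=4,interpolation=cv2.INTER_CUBIC)); print(u0,v0)
```

```text
5.9 [ 0.49684292 -0.1985266   0.22848322] 27.959086004870887 19.994457364082336 [ 0.20826934  0.58335733 -1.17438107]
[303.01728328 146.98390472]
228 86
```

View pics/s2.png

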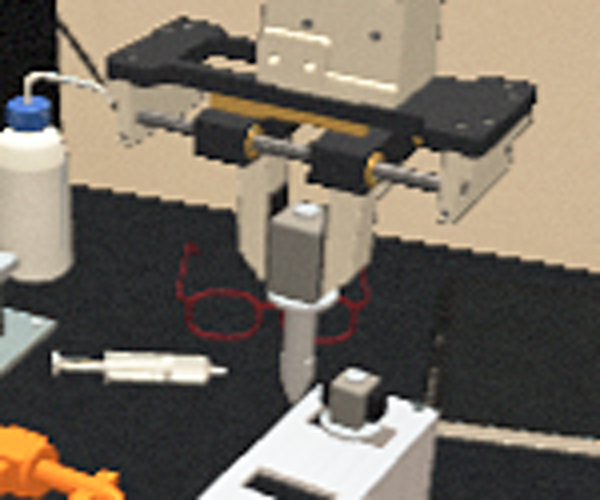

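The long pin hangs upright with its dogs in, its nose at about crop (297,395). The short pin is still in the stand at (355,400). I carry the pin over to the clevis and refine the hole from the saved top view.

Call:
arm_command(deltas=[0,0,0,0.005,0.03,0,20,0,0,0,0.01,0.065,0,20,0,0,0,0.015,0.1,0,20,0,0,0,0.02,0.14,0,20,0,0,0,0.025,0.18,0,20,0,0,0,0.03,0.22,0,20,0,0,0,0.035,0.26,0,20,0,0,0,0.04,0.29,0,20,0,0,0,0.043,0.305,0,20,0,0,0,0.043,0.311,0,20,0,0,0,0.043,0.311,0,20,0,0,0,0.043,0.311,0,20], force=20)

```text
clock: 7.15
position: [0.5394, 0.1106, 0.2275]
ee_rot: [-0.269, -3.13, 0.002]
force: [0.5, -1.2, -2.0]
width: 0.305
gripper_force: 20.0
```

Run:
```python
from h import *
b=cv2.imread("pics/top0.png"); c=cal("top"); x0,y0=182,162
g=cv2.resize(cv2.cvtColor(b,cv2.COLOR_BGR2GRAY)[y0:182,x0:200],None,fx=8,fy=8,interpolation=cv2.INTER_CUBIC)
for th in (205,215,225):
    for k in cv2.findContours((g<th).astype(np.uint8),cv2.RETR_LIST,cv2.CHAIN_APPROX_NONE)[0]:
        if 1500<cv2.contourArea(k)<8000:
            e=cv2.fitEllipse(k); print(th,np.array(e[1])/8,ray(c,(e[0][0]+.5)/8-.5+x0,(e[0][1]+.5)/8-.5+y0,.078))
s=sensors.observe(); print(s["clock"],s["position"],s["width"]*92)
cw=cal("wrist"); i=optics.get_image("wrist"); np.savez("w3.npz",K=cw[0],R=cw[1],t=cw[2]); cv2.imwrite("pics/w3.png",i)
p=np.array(s["position"]); n=p-[0,0,.091]; print(proj(cw,n),proj(cw,[.540,.1125,.078]))
j=optics.get_image("scene"); cs=cal("scene"); print(proj(cs,n),proj(cs,[.540,.1125,.078]))
u,v=map(int,proj(cs,n)); A=cv2.resize(j[v-50:v+50,u-60:u+40],(400,400),interpolation=cv2.INTER_CUBIC)
u2,v2=map(int,proj(cw,n)); v2=max(v2,75);B=cv2.resize(i[v2-75:v2+75,u2-75:u2+75],(400,400),interpolation=cv2.INTER_CUBIC)
cv2.imwrite("pics/m3.png",np.hstack([A,B])); print(u-60,v-50,u2-75,v2-75)
```

```text
205 [ 9.81084442 10.34560776] [0.54055212 0.11278019 0.078     ]
215 [10.56583405 10.9544754 ] [0.54041687 0.11272124 0.078     ]
7.15 [0.53942088 0.11056359 0.22753174] 28.05921279523022
[249.92107064 198.38280605] [252.34463179 179.20531338]
[186.9191647  152.38697203] [189.01882006 172.32924717]
126 102 174 123
```

View pics/m3.png

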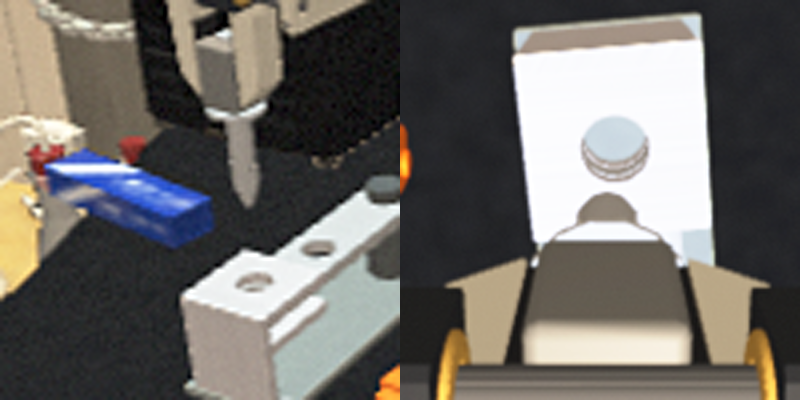

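In the left half (scene) the nose tip is at crop (250,208) above the hole at (255,281). In the right half (wrist) the nose is at (608,195) and the hole mouth at (615,148). Both agree with a hole at (0.540, 0.1125). I correct by about 2 mm and go down to just above the mouth.

Call:
arm_command(deltas=[0,0,0,0.001,0.001,-0.015,20,0,0,0,0.001,0.001,-0.03,20,0,0,0,0.001,0.001,-0.04,20,0,0,0,0.001,0.001,-0.048,20,0,0,0,0.001,0.001,-0.048,20,0,0,0,0.001,0.001,-0.048,20,0,0,0,0.001,0.001,-0.048,20], force=20)

```text
clock: 7.95
position: [0.541, 0.1136, 0.1804]
ee_rot: [0.266, 3.129, 0.001]
force: [0.9, -0.5, -0.7]
width: 0.301
gripper_force: 20.0
```

Run:
```python
from h import *
s=sensors.observe(); print(s["clock"],s["position"],s["width"]*92,s["force"])
j=optics.get_image("scene"); cs=cal("scene"); n=np.array(s["position"])-[0,0,.093]; print(proj(cs,n),proj(cs,[.540,.1125,.078]))
i=optics.get_image("wrist")
A=cv2.resize(j[130:205,150:225],(400,400),interpolation=cv2.INTER_CUBIC); B=cv2.resize(i[110:260,175:325],(400,400),interpolation=cv2.INTER_CUBIC)
cv2.imwrite("pics/m4.png",np.hstack([A,B]))
```

```text
7.95 [0.54100341 0.11362902 0.18035321] 27.706624452029136 [ 0.861206   -0.52101074 -0.70738895]
[188.44203558 168.93419   ] [189.01882006 172.32924717]
```

View pics/m4.png

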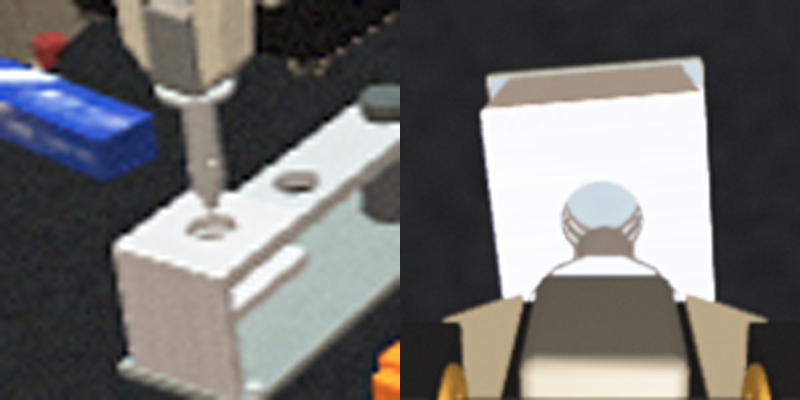

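The nose is about 9 mm above the mouth and in line with it: (211,206) over (211,229) in the scene view, and 607 against 602 in the wrist view, so about 1 mm towards +y. I correct that and insert.

Call:
arm_command(deltas=[0,0,0,0,-0.001,-0.006,20,0,0,0,0,-0.001,-0.013,20,0,0,0,0,-0.001,-0.02,20,0,0,0,0,-0.001,-0.027,20,0,0,0,0,-0.001,-0.034,20,0,0,0,0,-0.001,-0.04,20,0,0,0,0,-0.001,-0.04,20,0,0,0,0,-0.001,-0.04,20], force=20)

```text
clock: 8.85
position: [0.5406, 0.1126, 0.1396]
ee_rot: [-0.266, -3.13, 0.0]
force: [-0.3, -0.1, -0.7]
width: 0.307
gripper_force: 20.0
```

There is no contact force, so I continue down to the flange.

Call:
arm_command(deltas=[0,0,0,0,0,-0.006,20,0,0,0,0,0,-0.012,20,0,0,0,0,0,-0.018,20,0,0,0,0,0,-0.024,20,0,0,0,0,0,-0.028,20,0,0,0,0,0,-0.031,20,0,0,0,0,0,-0.032,20,0,0,0,0,0,-0.032,20,0,0,0,0,0,-0.032,20], force=20)

```text
clock: 9.75
position: [0.5408, 0.1127, 0.1078]
ee_rot: [0.266, 3.13, 0.0]
force: [-0.1, 0.2, -2.3]
width: 0.305
gripper_force: 20.0
```

Call:
arm_command(deltas=[0,0,0,0,0,-0.001,20,0,0,0,0,0,-0.002,20,0,0,0,0,0,-0.002,20,0,0,0,0,0,-0.002,20], force=20)

```text
clock: 10.15
position: [0.5409, 0.1126, 0.1076]
ee_rot: [0.266, 3.129, 0.002]
force: [-7.3, -2.2, 21.5]
width: 0.305
gripper_force: 20.0
```

The flange is seated, with 21 N upward. I relax, open, and rise.

Call:
arm_command(deltas=[0,0,0,0,0,0.002,20,0,0,0,0,0,0.002,20,0,0,0,0,0,0.002,35,0,0,0,0,0,0.002,50,0,0,0,0,0,0.002,70,0,0,0,0,0,0.002,91,0,0,0,0,0,0.002,91,0,0,0,0,0,0.002,91,0,0,0,0,0,0.002,91,0,0,0,0,0,0.002,91])

```text
clock: 11.15
position: [0.5406, 0.1126, 0.1077]
ee_rot: [0.266, 3.13, 0.0]
force: [0.2, -0.2, 0.4]
width: 0.939
gripper_force: 0.0
```

Call:
arm_command(deltas=[0,0,0,0,0,0.01,91,0,0,0,0,0,0.03,91,0,0,0,0,0,0.06,91,0,0,0,0,0,0.09,91,0,0,0,0,0,0.12,91,0,0,0,-0.02,0,0.15,91,0,0,0,-0.05,0,0.18,91,0,0,0,-0.08,0,0.18,91,0,0,0,-0.08,0,0.18,91,0,0,0,-0.08,0,0.18,91])

```text
clock: 12.15
position: [0.4605, 0.1127, 0.2886]
ee_rot: [0.265, 3.129, 0.002]
force: [-0.1, 0.4, 0.0]
width: 0.99
gripper_force: 0.0
```

Run:
```python
from h import *
s=sensors.observe(); print(s["clock"],s["position"],s["width"]*92,s["force"])
j=optics.get_image("scene"); i=optics.get_image("wrist"); cw=cal("wrist"); p=proj(cw,[.54,.1125,.12]); print(p)
A=cv2.resize(j[110:210,140:240],(400,400),interpolation=cv2.INTER_CUBIC); u,v=map(int,p); v=max(v,75)
B=cv2.resize(i[v-75:v+75,u-75:u+75],(400,400),interpolation=cv2.INTER_CUBIC); cv2.imwrite("pics/m5.png",np.hstack([A,B]))
```

```text
12.15 [0.46049244 0.11270001 0.28861077] 91.06223975293307 [-0.1298321   0.41657588  0.02679486]
[262.64700088 245.04200338]
```

View pics/m5.png

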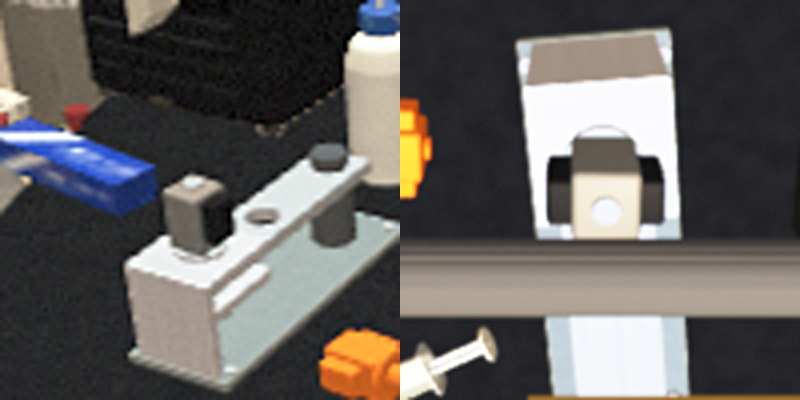

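The pin stands home, upright with its flange on the clevis at (200,255). Both buttons are out in the wrist view at (560,190) and (650,190), and the arm is clear. I hand in.

```bash
python3 -c "
from cell import arm; print(arm.sign_off())"
```

```text
the job is handed in; nothing more can be done
None
```

The long pin is home in the clevis with its flange seated and its buttons out. The short pin was left in the stand. The job was handed in with the arm clear at about 12 s, and sign-off returned no verdict.

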